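Pack the storage devices into the miniature desk drawer

ROBOT

A 6-joint arm with a two-finger parallel gripper is mounted at the origin on the work surface. World frame = base frame: x ahead of the robot, y to its left, z up, the work surface at z = 0. Lengths are in m, angles in rad, forces in N, time in s.
With the tool pointing down it reaches from about 0.35 to 0.775 m from the base axis. Payload 5.5 kg.
Tool frame: the origin (TCP) lies at the centre of the arm's flange, where the gripper is bolted on; the fingertips stand 173 mm ahead of it and the grasp point (between the pads) lies 155 mm ahead of it; z points along the fingers, y is the line along which they close (so a half turn about z gives the same grasp; the last joint's range is limited). The gripper opens to 85 mm and grips with 20 to 120 N. Pads are 22 mm wide; open, the fingers measure 114 mm over their backs; the gripper's body (76 mm by 85 mm) begins 54 mm behind the grasp point. The pads swing forward as they close: fully open they stand 13 mm farther back than shut.
Start: joints at [-0.14, 0.313, 0.046, 1.304, 0, 1.431], TCP at [0.575, -0, 0.405] pointing down, gripper open.
Joint ranges: [-2.76, 2.76], [-0.86, 1.69], [-1.03, 1.26], [-2.2, 2.34], [-1.47, 1.5], [-3.14, 3.14]. Speed limits (rad/s): [2.57, 2.57, 3.14, 3.14, 3.14, 3.14].

INTERFACE

Orientations are given as a unit quaternion [w, x, y, z].
In Python, from plant import manip gives the robot as it stands. Calls block until the motion is done:
- manip.movep(position, orientation): joint-space move of the TCP to a pose.
- manip.move_straight(position, attitude=None, speed=0.15): straight line of the TCP; attitude=None keeps the orientation; speed is the mean speed in m/s.
- manip.goto_joints(angles): joint-space move.
- manip.grip(opening): finger opening in m; the grip force is fixed at half the most; returns when the fingers have stopped.
- manip.pause(seconds).
- manip.inverse_kinematics(position, orientation): joint angles nearest the present ones, or None.
- manip.read_state(): the state.
- manip.get_image(name): name is "scene" or "side" or "wrist"; returns the picture (480x640x3 uint8, red, green, blue); there is no depth.
- manip.camera_model(name): a dict with "fx", "fy", "cx", "cy" (pixels), "R" (3x3) and "t" (3): a world point X has camera coordinates R X + t. Camera axes: x right, y down, z forward; pixel columns grow to the right and rows downward; lengths in m; the calibration is good to about 2 mm. The wrist camera is an equidistant fisheye: a pixel r from the principal point sees the ray r / f radians off the axis. A picture is of the moment at which its call begins: read the wrist's pose just before it. camera_model takes no time and is no camera call; for the wrist camera it gives the pose at the moment of the call.
A pose or a line that the arm cannot do raises manip.IKError and nothing moves.
- manip.job_done(): hands the job in; it is judged then, once.
The state is a dict: "time": time; "joint_positions": joint angles; "joint_vel": joint speeds; "tau": joint torques, N m; "position": TCP position; "tcp_rot": TCP orientation; "force": force on the tool from outside, world axes, zero at the start; "wrist_torque": the same for the moment, N m; "grip_width": finger opening in m; "grasp_force": force on a finger pad.
Only numpy, scipy, OpenCV 4.12 (cv2) and the standard library are available. Lean on these libraries where they do the work, as an engineer would, in place of code of your own. Each camera call takes 0.05 s, during which the arm holds its last target. There are 200 camera calls.

TASK

Tidy the storage devices away into the small open drawer: stack them on its cork pad, first the aluminium hard drive laid lengthwise and squarely in the middle of the pad, then the black card reader centred on it and lined up with it, then the bronze coin-shaped drive centred on top of the reader. The orange USB stick goes flat and lengthwise in the middle of the dark wooden tray next to the pad. Leave the tumbler, the eraser and the roll of tape where they are.

Things in the scene. Friction and masses are not known exactly. Their poses are not given: they have to be found in the camera images.
- hard_drive: Portable hard drive, flat aluminium box 100 x 60 x 14 mm (x, y, z), loose, flat on the desk at the start. Origin: centre of its underside; x along the 100 mm side, z up. Rigid, easily gripped across its 60 mm width.
- card_reader: Black plastic card reader, box 70 x 48 x 18 mm (x, y, z) with thin steel slots, loose, flat on the desk at the start. Origin: centre of its underside; x along the 70 mm side, z up.
- coin_drive: Bronze coin-shaped drive, flat disc 42 mm in diameter and 12 mm thick, loose, flat on the desk at the start. Origin: centre of its underside; z is its axis, up. It looks the same at every yaw.
- usb_stick: Orange plastic USB stick with steel plug, 58 mm long in all (x), 20 wide (y), 10 thick, loose, flat on the desk at the start. Origin: centre of the whole outline, at underside height; x along its length towards the plug. Orange body from x = -29 to +13 mm; plug (12 wide, 5 thick, underside 3 mm up) from +13 to +29 mm. Grip it across the 20 mm width at the origin.
- drawer: Pulled-out oak miniature drawer with the low oak divider unit it opens from, one fixed piece. Origin: at desk height under the drawer's middle; x from its front to the divider. Inside 160 (x) by 280 mm (y); base 10 mm, rims 38 mm above the desk, walls 10 mm; front knob to x = -104 mm. Divider unit x = 93 to 183 mm, 358 wide, 58 high. Pad and tray lie side by side in it, on either side.
- pad: Rectangular cork pad 120 x 80 x 3 mm (x, y, z) fixed on the drawer's base. Origin: centre of its underside, which is 10 mm above the desk (so its top is 13 mm above the desk); x along the 120 mm side. The stack is built here.
- tray: Shallow dark wooden tray 110 x 86 x 10 mm outside (x, y, z), fixed on the drawer's base. Walls 5 mm thick, so 100 x 76 mm inside; inner floor 5 mm, rim 10 mm above its underside. Origin: centre of its underside, which is 10 mm above the desk; x along the 110 mm side. The USB stick goes here.
- tumbler: Frosted glass tumbler, 72 mm across at the rim, 85 mm high, standing upright, empty. Origin: centre of its underside. A bystander: leave it where it is.
- eraser: White eraser with a dark rubber end, 46 x 22 x 12 mm, lying on the desk. Origin: near the centre of its underside. A bystander: leave it where it is.
- tape_roll: Roll of amber tape lying flat, a ring 62 mm across outside, 40 mm hole, 19 mm high. Origin: centre of its underside. A bystander: leave it where it is.
There are look-alikes about, which are no part of the job. Several things have the shape of the hard_drive; the one meant has the colours described above. What is shaped like the card_reader but pink is not meant.

How it is judged:
On the way, in this order (a step that is already met when the one before it is completed fails the run):
1. the hard drive lies released on the cork pad (horizontal distance between hard_drive and pad below 0.012 m and z of hard_drive in the frame of pad between 0 and 0.007 m and angle between hard_drive's own z axis and vertical below 0.1 rad and angle between the x axis of hard_drive and the x axis of pad, either way round below 0.25 rad and contact force between hard_drive and the fingers below 0.1 N), for 0.2 s.
2. the card reader lies released on the hard drive (horizontal distance between hard_drive and pad below 0.012 m and z of hard_drive in the frame of pad between 0 and 0.007 m and angle between each of hard_drive, card_reader's own z axis and vertical below 0.1 rad and angle between the x axis of hard_drive and the x axis of pad, either way round below 0.25 rad and horizontal distance between card_reader and hard_drive below 0.012 m and z of card_reader in the frame of hard_drive between 0.011 and 0.018 m and angle between the x axis of card_reader and the x axis of hard_drive, either way round below 0.3 rad and contact force between card_reader and the fingers below 0.1 N), for 0.2 s.
3. the coin drive lies released on the card reader (horizontal distance between hard_drive and pad below 0.012 m and z of hard_drive in the frame of pad between 0 and 0.007 m and angle between each of hard_drive, card_reader, coin_drive's own z axis and vertical below 0.1 rad and angle between the x axis of hard_drive and the x axis of pad, either way round below 0.25 rad and horizontal distance between card_reader and hard_drive below 0.012 m and z of card_reader in the frame of hard_drive between 0.011 and 0.018 m and angle between the x axis of card_reader and the x axis of hard_drive, either way round below 0.3 rad and horizontal distance between coin_drive and card_reader below 0.01 m and z of coin_drive in the frame of card_reader between 0.015 and 0.022 m and contact force between coin_drive and the fingers below 0.1 N), for 0.2 s.
At the end, for the whole second after the job is handed in: Hard drive flat on the pad, within 12 mm of centre and 0.25 rad of lengthwise; card reader flat on it, within 12 mm and 0.3 rad; coin drive flat on the reader, within 10 mm; USB stick flat on the tray floor, within 15 mm of centre and 0.35 rad of lengthwise; all at rest (horizontal distance between hard_drive and pad below 0.012 m and z of hard_drive in the frame of pad between 0 and 0.007 m and angle between each of hard_drive, card_reader, coin_drive, usb_stick's own z axis and vertical below 0.1 rad and angle between the x axis of hard_drive and the x axis of pad, either way round below 0.25 rad and horizontal distance between card_reader and hard_drive below 0.012 m and z of card_reader in the frame of hard_drive between 0.011 and 0.018 m and angle between the x axis of card_reader and the x axis of hard_drive, either way round below 0.3 rad and horizontal distance between coin_drive and card_reader below 0.01 m and z of coin_drive in the frame of card_reader between 0.015 and 0.022 m and horizontal distance between usb_stick and tray below 0.015 m and z of usb_stick in the frame of tray between 0.002 and 0.009 m and angle between the x axis of usb_stick and the x axis of tray, either way round below 0.35 rad and linear speed of each of hard_drive, card_reader, coin_drive, usb_stick below 0.02 m/s); the robot touches nothing.
It fails at once if the tumbler is moved more than 15 mm (distance of tumbler from where it was at the start of the episode above 0.015 m).
It fails at once if the eraser is moved more than 15 mm (distance of eraser from where it was at the start of the episode above 0.015 m).
It fails at once if the tape roll is moved more than 15 mm (distance of tape_roll from where it was at the start of the episode above 0.015 m).
It also fails if it takes over 115 s, if anything falls off the work surface, if the arm or the gripper's body presses on something with over 40 N, if the wrist force passes 120 N, or if a joint passes its speed limit or range.

## Working session

There is one attempt and no reset: what is moved stays moved. The work goes in short steps, each a Python script; the robot and the scene stay as the last script left them, time stands still between calls to the robot, and variables do not carry over. Pictures are saved under pics/ and viewed, at most 14 in all, crops included, and the job is handed in when it is done.

```bash
mkdir -p pics; ls; python3 - <<'E'
from plant import manip
import cv2
for n in("scene","side","wrist"):
    m=manip.camera_model(n);print(n,{k:(v if not hasattr(v,'tolist') else v.round(4).tolist()) if not isinstance(v,list) else v for k,v in m.items()})
    cv2.imwrite(f"pics/{n}0.png",manip.get_image(n)[:,:,::-1])
print(manip.read_state())
E
```

```text
pics
scene {'fx': 479.9972438502597, 'fy': 479.9972438502597, 'cx': 324.6264844077931, 'cy': 241.9075720904362, 'R': [[-0.7088, 0.7051, -0.0229], [0.4322, 0.4083, -0.804], [-0.5576, -0.5798, -0.5941]], 't': [0.3057, -0.1823, 1.4797]}
side {'fx': 524.7537717040561, 'fy': 524.7537717040561, 'cx': 319.40400655570414, 'cy': 237.60132509915567, 'R': [[0.9985, -0.0536, -0.0058], [-0.0368, -0.598, -0.8007], [0.0394, 0.7997, -0.5991]], 't': [-0.4798, 0.0748, 1.0068]}
wrist {'fx': 371.64829954431775, 'fy': 371.64829954431775, 'cx': 324.25930370670943, 'cy': 236.86081490477096, 'R': [[1.0, -0.0001, -0.0027], [0.0006, -0.9587, 0.2843], [-0.0026, -0.2843, -0.9587]], 't': [-0.5737, -0.0378, 0.3796]}
{'time': 0.15, 'joint_positions': array([-1.39596304e-01,  3.13852055e-01,  4.52361128e-02,  1.30361408e+00,
       -4.08348859e-06,  1.43121186e+00]), 'joint_vel': array([-0.0002199 , -0.00226314,  0.00267423,  0.00106954, -0.00124291,
        0.00246273]), 'tau': array([ 1.76330479e-03, -4.81067133e+01,  2.98815805e+01,  1.39078675e-02,
       -1.10673584e-04, -5.56924022e-05]), 'position': array([5.74855554e-01, 1.22699609e-05, 4.03998234e-01]), 'tcp_rot': array([-5.71257421e-04,  7.07110784e-01,  7.07102415e-01, -4.33062157e-04]), 'force': array([-0.9490089 ,  0.36127315, -0.53312243]), 'wrist_torque': array([-0.03531924,  0.01215741,  0.00928004]), 'grasp_force': 0.0, 'grip_width': 0.08547887098188879}
```

View pics/scene0.png

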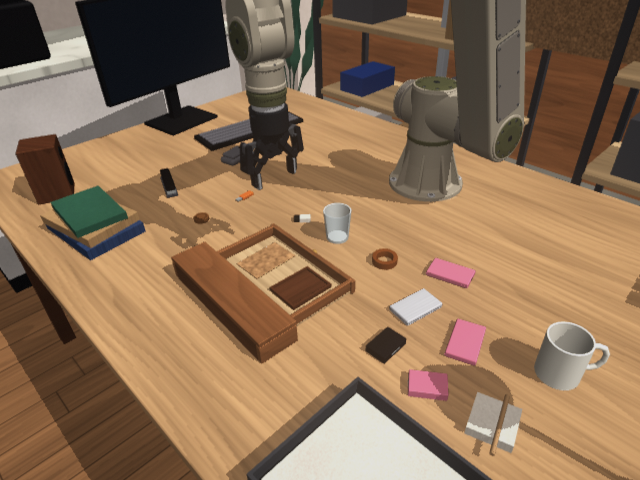

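View pics/wrist0.png

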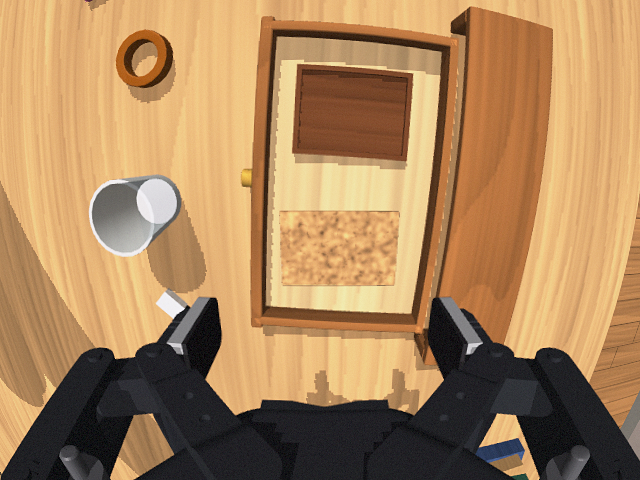

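Scene picture: hard-drive candidates are silver (416,306), pink (451,272), pink (466,341) and grey-white under a stick (493,422). Card-reader candidates are black (386,345) and pink (428,384). The coin is at (201,217), the USB at (245,196), the eraser (302,217), the tape (385,259) and the tumbler (337,222). By the description I choose the silver drive at (416,306), the black reader at (386,345) and the coin at (201,217). The crop will check these.

```bash
cat > h.py <<'E'
import numpy as np, cv2
from plant import manip
def ray(m,u,v,fish):
    x=(u-m['cx'])/m['fx'];y=(v-m['cy'])/m['fy']
    if fish:
        r=np.hypot(x,y); d=np.array([x/r*np.sin(r),y/r*np.sin(r),np.cos(r)]) if r>0 else np.array([0,0,1.])
    else: d=np.array([x,y,1.])
    return d
def p2w(m,u,v,z,fish=False):
    R=np.array(m['R']);t=np.array(m['t']);c=-R.T@t;d=R.T@ray(m,u,v,fish)
    return c+d*(z-c[2])/d[2]
def down(yaw):   # tool z down, closing axis y at world angle yaw
    c=np.array([np.cos(yaw),np.sin(yaw),0]);z=np.array([0,0,-1.]);x=np.cross(c,z)
    from scipy.spatial.transform import Rotation as Ro
    q=Ro.from_matrix(np.c_[x,c,z]).as_quat();return [q[3],q[0],q[1],q[2]]
def best_yaw(p,yaw):
    "either half turn: the one with least last-joint motion"
    o=[]
    for y in (yaw,yaw+np.pi):
        q=manip.inverse_kinematics(p,down(y))
        if q is not None:o.append((abs(np.array(q)-manip.read_state()['joint_positions']).max(),y,np.round(q,2)))
    return min(o,key=lambda a:a[0])
E
python3 - <<'E'
from h import *
m=manip.camera_model("scene")
for n,u,v,z in [("hd",416,306,.014),("cr",386,345,.018),("coin",201,217,.012),("usb",245,196,.01),("eraser",302,217,.006),("tape",385,259,.019),("tumblerbase",338,238,0),("pad",266,258,.013),("tray",301,288,.015),("pinkA",451,272,.014),("pinkB",466,341,.014),("pinkC",428,384,.018)]:print(n,p2w(m,u,v,z)[:2].round(3))
w=dict(manip.camera_model("wrist"))
for n,pts,z in [("pad",[(280,211),(399,212),(396,286),(281,285)],.013),("tray",[(299,65),(412,73),(406,160),(293,152)],.02)]:
    P=np.array([p2w(w,u,v,z,True)[:2] for u,v in pts]);print(n,P.round(4).tolist(),P.mean(0).round(4))
im=cv2.imread("pics/scene0.png")
cv2.imwrite("pics/cropA.png",cv2.resize(im[245:455,340:540],None,fx=2.85,fy=2.85,interpolation=cv2.INTER_CUBIC))
cv2.imwrite("pics/cropB.png",cv2.resize(im[160:290,160:360],None,fx=4,fy=4,interpolation=cv2.INTER_CUBIC))
E
```

```text
hd [0.468 0.315]
cr [0.6  0.34]
coin [ 0.591 -0.325]
usb [ 0.436 -0.329]
eraser [ 0.393 -0.127]
tape [0.393 0.168]
tumblerbase [0.39  0.008]
pad [ 0.584 -0.05 ]
tray [0.6   0.095]
pinkA [0.321 0.306]
pinkB [0.48  0.445]
pinkC [0.619 0.452]
pad [[0.5297, -0.0083], [0.649, -0.0091], [0.6507, -0.0901], [0.5278, -0.0886]] [ 0.5893 -0.0491]
tray [[0.5503, 0.134], [0.657, 0.1288], [0.6524, 0.044], [0.5443, 0.0506]] [0.601  0.0894]
```

View pics/cropA.png

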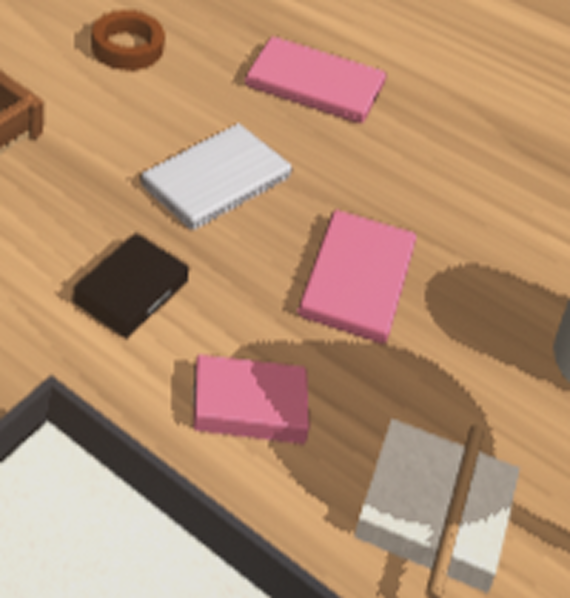

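View pics/cropB.png

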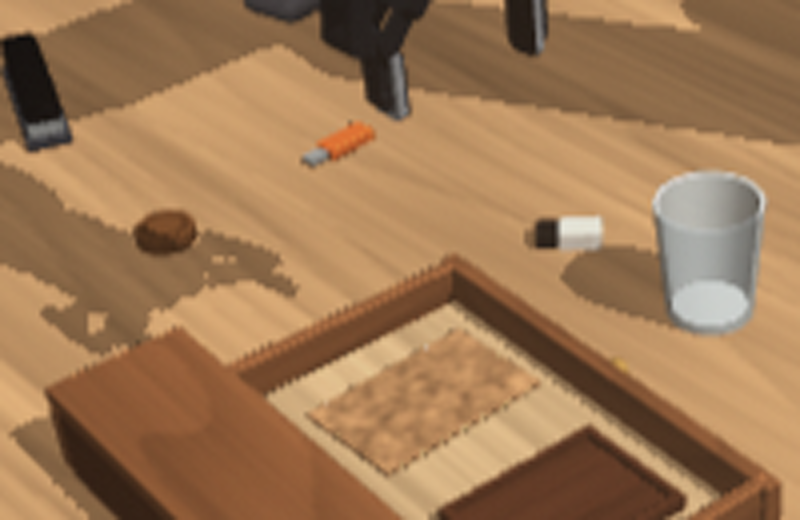

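Crop A shows the plain silver drive (corners ~(143,177),(239,125),(290,169),(193,222)) and the black reader with a steel slot; the pink ones are decoys and the grey block under a stick is not aluminium. Crop B shows the orange USB (plug at 315,157), the bronze coin (165,231), the eraser and the tumbler. Next I take close looks with the wrist camera.

```bash
python3 - <<'E'
from h import *
import pickle
q=down(0);ms={}
for n,p in (("A",[.53,.24,.40]),("B",[.50,-.40,.40])):
    for yaw in (0,np.pi):print(n,yaw,manip.inverse_kinematics(p,down(yaw)))
manip.movep([.50,-.40,.40],manip.read_state()['tcp_rot']);manip.pause(.2)
ms['B']=manip.camera_model("wrist");cv2.imwrite("pics/wB.png",manip.get_image("wrist")[:,:,::-1])
manip.movep([.53,.24,.40],manip.read_state()['tcp_rot']);manip.pause(.2)
ms['A']=manip.camera_model("wrist");cv2.imwrite("pics/wA.png",manip.get_image("wrist")[:,:,::-1])
pickle.dump(ms,open("ms.pkl","wb"));print(manip.read_state()['time'])
E
```

```text
A 0 [0.28726548 0.32781548 0.05501159 1.29799243 0.         1.85806181]
A 3.141592653589793 [ 0.28726548  0.32781548  0.05501159  1.29799243  0.         -1.28353085]
B 0 [-0.8000073   0.44549055  0.2286741   1.35397988  0.          0.77078903]
B 3.141592653589793 [-0.8000073   0.44549055  0.2286741   1.35397988  0.         -2.37080363]
4.4417
```

View pics/wA.png

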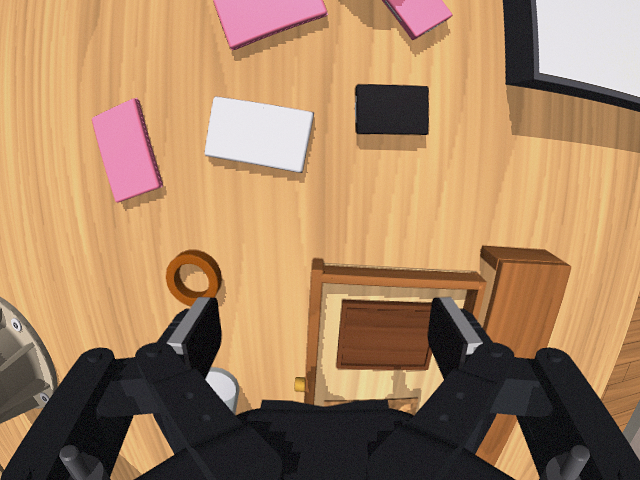

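View pics/wB.png

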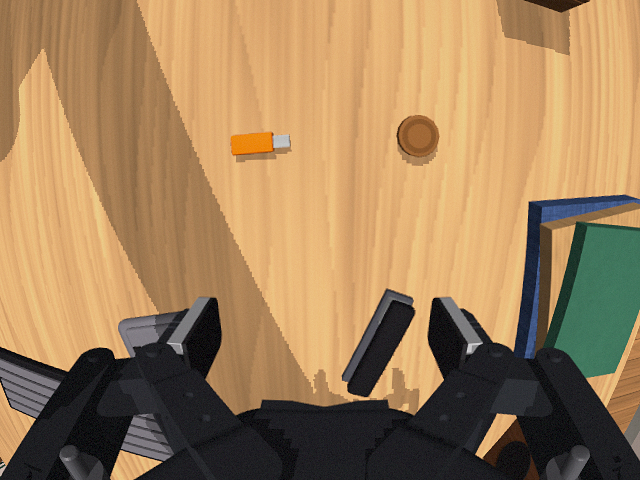

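wA: the silver drive is at about (259,134) and the black reader at (392,109). wB: the USB is at (261,143) with its plug to the right, and the coin at (418,135). I enlarge all four to read the corners.

```bash
python3 - <<'E'
import cv2,numpy as np
A=cv2.imread("pics/wA.png");B=cv2.imread("pics/wB.png")
c=lambda I,u,v:cv2.resize(I[v:v+75,u:u+100] if 0 else I[v:v+90,u:u+120],(400,300),interpolation=cv2.INTER_CUBIC)
cv2.imwrite("pics/mont.png",np.vstack([np.hstack([c(A,200,90),c(A,330,65)]),np.hstack([c(B,200,100),c(B,358,90)])]))
E
```

```text
(no output)
```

View pics/mont.png

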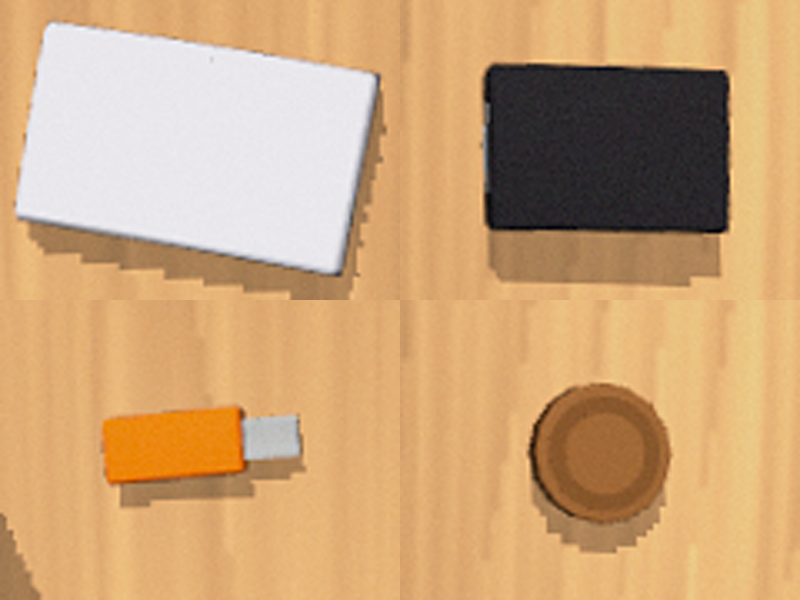

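The montage shows all four clearly: the drive's top corners at (44,22),(379,72),(341,273),(16,215), the reader's at (488,65)…(728,231), the USB body with its plug end at x≈300, and the coin centred at (601,453).

```bash
python3 - <<'E'
from h import *
import pickle
ms=pickle.load(open("ms.pkl","rb"));s=.3
def f(n,m,o,pts,z):
    P=np.array([p2w(ms[m],o[0]+s*u,o[1]+s*v,z,True)[:2] for u,v in pts])
    if len(P)==4:
        e=np.linalg.norm(np.roll(P,-1,0)-P,axis=1);d=P[1]-P[0]+P[2]-P[3];a=np.arctan2(d[1],d[0])
        print(n,P.mean(0).round(4),"edges",e.round(4),"ang",round(a,3))
    else: print(n,P.round(4).tolist())
f("hd","A",(200,90),[(44,22),(379,72),(341,273),(16,215)],.014)
f("cr","A",(330,65),[(88,65),(329,71),(328,231),(89,229)],.018)
f("usbbody","B",(200,100),[(104,119),(241,107),(244,170),(107,182)],.010)
f("plugend","B",(200,100),[(298,115),(300,157)],.008)
f("coin","B",(358,90),[(201,153),(132,153),(270,153)],.012)
w=dict(ms['A']);
P=[(341,300),(430,303)];print([p2w(w,u,v,.02,True)[:2].round(4).tolist() for u,v in P])
for p in ([.47,.315,.2],[.59,.345,.2],[.5893,-.0491,.2]):
    print(best_yaw(p,np.pi/2))
E
```

```text
hd [0.4655 0.3088] edges [0.099  0.0588 0.0984 0.0577] ang -0.193
cr [0.5941 0.3317] edges [0.0693 0.0467 0.0693 0.0468] ang 0.025
usbbody [ 0.4295 -0.3394] edges [0.0409 0.0185 0.0412 0.0187] ang 0.056
plugend [[0.466, -0.3317], [0.4665, -0.344]]
coin [[0.5908, -0.3309], [0.5702, -0.3318], [0.612, -0.3298]]
[[0.5469, 0.1386], [0.6433, 0.1331]]
(np.float64(1.4076418799316917), 1.5707963267948966, array([ 0.45,  0.44, -0.3 ,  0.83,  0.  ,  0.45]))
(np.float64(1.4444181497218291), 1.5707963267948966, array([0.41, 0.64, 0.04, 0.98, 0.  , 0.41]))
(np.float64(1.0665375464165125), 4.71238898038469, array([-0.22,  0.48, -0.23,  0.86,  0.  ,  2.92]))
```

Sizes match the spec to within 1.5 mm. Before grasping I touch the free desk once, to learn how far the fingertips reach at the openings I will use.

```bash
cat >> h.py <<'E'
def go(xy,z,speed=.15,rot=None): manip.move_straight([xy[0],xy[1],z],rot,speed)
def touch(xy,z0,zmin,step=.001,thr=4):
    f0=manip.read_state()['force'][2];z=z0
    while z>zmin:
        z-=step;go(xy,z,.03)
        s=manip.read_state()
        if abs(s['force'][2]-f0)>thr:return s['position'][2],s['force'][2]-f0
    return None
E
python3 - <<'E'
from h import *
xy=[.565,.243]
manip.grip(.060);manip.movep([*xy,.2],manip.read_state()['tcp_rot'])
go(xy,.181,.1)
for g in (.060,.048,.02):
    manip.grip(g);print(g,touch(xy,manip.read_state()['position'][2],.155),manip.read_state()['grip_width'])
    go(xy,manip.read_state()['position'][2]+.016,.1)
print(manip.read_state()['time'])
E
```

```text
0.06 (np.float64(0.16833074348077956), np.float64(10.094731882893312)) 0.06020427795823392
0.048 (np.float64(0.17075000186093545), np.float64(7.195429638446763)) 0.04800744919154596
0.02 (np.float64(0.17360001930132268), np.float64(8.554069942569438)) 0.02001251027411354
18.5833
```

```bash
cat >> h.py <<'E'
H=np.pi/2
def pick(xy,yaw,z,wide,zhi=.26):
    manip.grip(wide) if abs(manip.read_state()['grip_width']-wide)>.004 else None
    manip.movep([*xy,zhi],down(yaw));go(xy,z+.02,.25);go(xy,z,.08)
    manip.grip(0);s=manip.read_state();print("grip",s['grip_width'].round(4),s['grasp_force'],s['position'].round(4),round(s['time'],1))
    go(xy,zhi,.25);s=manip.read_state();print("lifted",s['grip_width'].round(4),s['grasp_force'])
def place(xy,yaw,z,wide,zhi=.26):
    manip.movep([*xy,zhi],down(yaw));go(xy,z+.015,.25);go(xy,z,.04)
    s=manip.read_state();print("down",s['position'].round(4),s['force'].round(1))
    manip.grip(wide);manip.pause(.1);go(xy,z+.03,.1);manip.pause(.1);go(xy,zhi,.25);print("t",round(manip.read_state()['time'],1))
E
python3 - <<'E'
from h import *
pick([.4655,.3088],H-.193,.171,.076)
place([.5893,-.0491],H-.01,.1845,.074)
# look back: camera is on the -tool-x side
manip.movep([.40,-.049,.33],down(H-.01));m=manip.camera_model("wrist");c=-np.array(m['R']).T@m['t'];print(c,m)
cv2.imwrite("pics/p1.png",manip.get_image("wrist")[:,:,::-1])
import pickle;pickle.dump(m,open("m1.pkl","wb"));print(manip.read_state()['time'])
E
```

```text
Traceback (most recent call last):
  File "h.py", line 35, in pick
    manip.grip(0);s=manip.read_state();print("grip",s['grip_width'].round(4),s['grasp_force'],s['position'].round(4),round(s['time'],1))
                                                    ^^^^^^^^^^^^^^^^^^^^^
AttributeError: 'float' object has no attribute 'round'
```

```bash
sed -i "s/s\['grip_width'\].round(4)/round(float(s['grip_width']),4)/g" h.py; python3 - <<'E'
from h import *
s=manip.read_state();print(s['grip_width'],s['grasp_force'],s['position'],s['time'],s['force'])
go([.4655,.3088],.26,.25);s=manip.read_state();print(s['grip_width'],s['grasp_force'])
if s['grip_width']<.05: raise SystemExit
place([.5893,-.0491],H-.01,.1845,.074)
manip.movep([.45,-.049,.33],down(H-.01));m=manip.camera_model("wrist");c=-np.array(m['R']).T@m['t'];print(c,m)
cv2.imwrite("pics/p1.png",manip.get_image("wrist")[:,:,::-1])
import pickle;pickle.dump(m,open("m1.pkl","wb"));print(manip.read_state()['time'])
E
```

```text
0.05832854423705975 65.1215672492981 [0.46595472 0.30905758 0.17222679] 21.3917 [-0.51939528 -0.24891631  4.96314291]
0.05820612421150941 64.63049054145813
down [ 0.5898 -0.0492  0.1852] [1.3 0.  2.7]
t 25.5
[ 0.37728316 -0.04935949  0.29873522] {'fx': 371.64829954431775, 'fy': 371.64829954431775, 'cx': 324.25930370670943, 'cy': 236.86081490477096, 'R': array([[ 1.04397797e-02,  9.99945044e-01,  9.58998461e-04],
       [ 9.58527361e-01, -1.02805167e-02,  2.84815044e-01],
       [ 2.84809250e-01, -2.05418005e-03, -9.58582011e-01]]), 't': array([ 0.04513154, -0.44722796,  0.17880708])}
26.2333
```

View pics/p1.png

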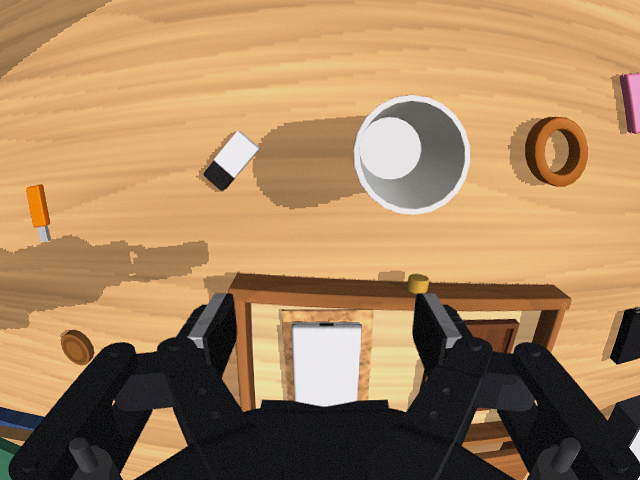

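p1: the drive lies on the pad with even margins (pad front corners (281,311),(373,310); drive (293,323),(360,323)). The bystanders are untouched. Now the reader.

```bash
python3 - <<'E'
from h import *
import pickle
m=pickle.load(open("m1.pkl","rb"))
for u,v,z in [(281,311,.013),(373,310,.013),(293,323,.027),(360,323,.027)]:print(p2w(m,u,v,z,True).round(4))
pick([.5941,.3317],H+.025,.176,.066)
if manip.read_state()['grip_width']<.04: raise SystemExit
place([.5893,-.0491],H-.01,.204,.062)
pick([.5908,-.3309],H,.175,.060)
E
```

```text
[ 0.529  -0.0883  0.013 ]
[ 0.529  -0.0083  0.013 ]
[ 0.533  -0.0769  0.027 ]
[ 0.5337 -0.0208  0.027 ]
grip 0.0462 62.97087907791138 [0.5944 0.3319 0.1768] 29.1
lifted 0.0464 62.56425619125366
down [ 0.5892 -0.0492  0.204 ] [-0.2 -0.4 -1.2]
t 33.1
grip 0.0392 60.55805683135986 [ 0.5911 -0.3312  0.176 ] 35.3
lifted 0.0391 60.34376621246338
```

```bash
python3 - <<'E'
from h import *
import pickle
manip.movep([.575,.0,.40],down(0));manip.pause(.2)
m=manip.camera_model("wrist");I=manip.get_image("wrist")[:,:,::-1]
pickle.dump(m,open("m2.pkl","wb"));print(manip.read_state()['time'])
cv2.imwrite("pics/p2.png",cv2.resize(I[190:310,255:415],None,fx=5,fy=5,interpolation=cv2.INTER_CUBIC))
E
```

```text
37.825
```

View pics/p2.png

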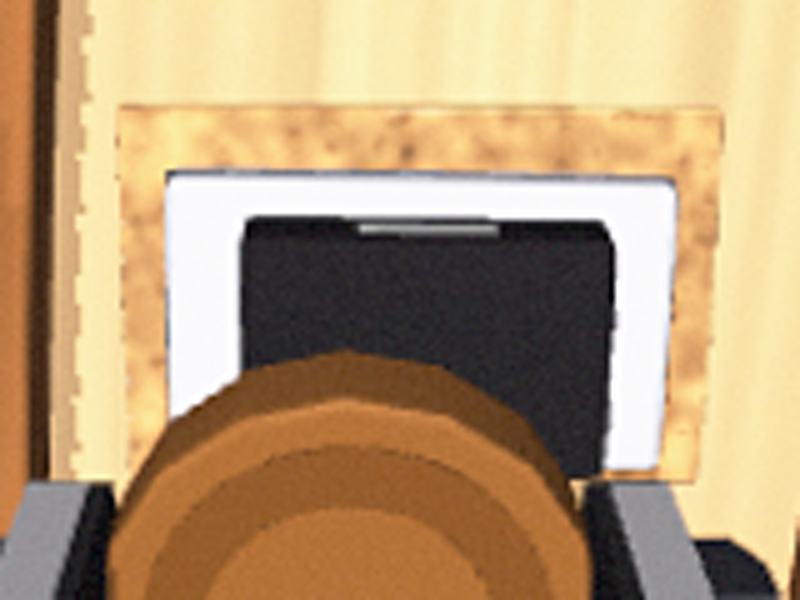

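p2 shows the held coin, and behind it the reader on the drive on the pad. The pad's upper corners are (118,105),(720,110), the drive's (166,172),(678,180) and the reader's top (242,238),(613,240).

```bash
python3 - <<'E'
from h import *
import pickle
m=pickle.load(open("m2.pkl","rb"))
for n,a,b,z,w in [("pad",(118,105),(720,110),.013,.08),("hd",(166,172),(678,180),.027,.06),("cr",(242,238),(613,240),.045,.048)]:
    A,B=[p2w(m,255+u/5,190+v/5,z,True)[:2] for u,v in(a,b)];d=B-A;L=np.linalg.norm(d);d/=L
    print(n,L.round(4),"ang",np.arctan2(d[1],d[0]).round(3),"centre",((A+B)/2+w/2*np.array([d[1],-d[0]])).round(4))
E
```

```text
pad 0.1193 ang -0.007 centre [ 0.5887 -0.0483]
hd 0.0982 ang -0.016 centre [ 0.5886 -0.0487]
cr 0.0679 ang -0.006 centre [ 0.5892 -0.0499]
```

```bash
python3 - <<'E'
from h import *
place([.5890,-.0495],0,.2215,.056,.30)
manip.movep([.45,-.25,.30],down(H))
cv2.imwrite("pics/p3.png",cv2.resize(manip.get_image("side")[150:450,150:550,::-1],None,fx=2,fy=2))
pick([.4375,-.339],H+.056,.1765,.036,.28)
if manip.read_state()['grip_width']<.012: raise SystemExit
place([.601,.0894],H-.056,.1925,.036,.28)
manip.movep([.575,.1,.42],down(0));manip.movep([.575,.02,.42],down(0)) if 0 else None
manip.pause(.2)
import pickle;pickle.dump(manip.camera_model("wrist"),open("m4.pkl","wb"))
cv2.imwrite("pics/p4w.png",manip.get_image("wrist")[:,:,::-1]);print(manip.read_state()['time'])
manip.goto_joints([-.14,.313,.046,1.304,0,1.431])
manip.pause(.2);pickle.dump(manip.camera_model("wrist"),open("m5.pkl","wb"))
cv2.imwrite("pics/p5w.png",manip.get_image("wrist")[:,:,::-1]);print(manip.read_state()['time'])
E
```

```text
down [ 0.5889 -0.0495  0.2215] [ 0.7  0.  -0. ]
t 40.6
grip 0.018 59.08337116241455 [ 0.4378 -0.3394  0.1777] 44.3
lifted 0.0179 58.6339545249939
down [0.6011 0.0895 0.1927] [ 0.1 -0.6  0.7]
t 48.9
50.5167
51.2583
```

View pics/p5w.png

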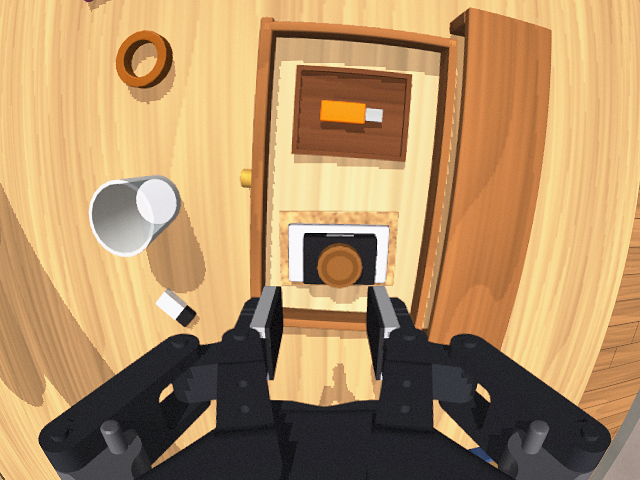

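p5w: the stack is on the pad with the coin on top at (340,264), and the USB is centred in the tray at (351,114). Tumbler, eraser and tape are where they were. A last numeric check of the coin and the USB, then hand in.

```bash
python3 - <<'E'
from h import *
import pickle
m=pickle.load(open("m5.pkl","rb"))
c=p2w(m,340,264.5,.057,True)[:2];u=p2w(m,351,113.5,.024,True)[:2]
print(c,u)
if np.hypot(*(c-[.589,-.0495]))<.008 and np.hypot(*(u-[.601,.0894]))<.01: print(manip.job_done())
E
```

```text
[ 0.58900007 -0.04810497] [0.59925965 0.08783204]
the job is handed in; nothing more can be done
None
```

I handed the job in at about 51 s of the 115 s limit, but no verdict came back. In the last pictures the drive, reader and coin are stacked within about 2 mm of the pad's centre, the USB stick is within about 3 mm of the tray's centre, and the tumbler, eraser and tape look unmoved.

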